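# Walk a gearcase round on the surface plate and square it to the fence

## Task

Walk the heavy green gearcase round on the spot by pushing at alternate corners with the fingertips, clear of the fence, until its bright machined face looks squarely at the steel fence; then push it straight up until the whole of that face sits flush against the fence. Push only: do not lift or tip the gearcase, and leave the V-block and the two brass bushes on the plate where they stand.

Things in the scene. Friction and masses are not known exactly. Their poses are not given: they have to be found in the camera images.
- gearcase: heavy closed casting, 100 mm along x, 124 along y, 52 high, flat upright sides, about 1.6 kg (1.3 to 2.0), loose on the plate (friction 0.5 to 0.7). Pale green, dark grey cover on top; the side at +x is the bright bare-metal machined face (a 10 mm bright strip seen from above). Origin: centre of underside; x out of that face, z up. At first the face looks away from the robot (+x within 50 deg)
- face (a point): middle of the gearcase's machined face: 50 mm along the gearcase's x from its vertical mid-axis, 26 mm above its underside; axes as the gearcase
- fence: ground steel bar bolted to the plate, immovable: 210 mm along x, 50 thick along y, 50 high, two sunk screws in its top. It stands near the left or the right end of the plate, its length within 15 deg of world x. Its long faces lie at y = -25 and +25 mm; use the one towards the gearcase. Origin: centre of underside
- plate: dark granite surface plate, immovable, 300 mm along x, 500 along y, its top 50 mm above the table. Origin: centre of underside, at table height. The gearcase stands about at its middle; the fence and the V-block (either way round) about 195 mm either side of the middle along y
- vblock: dark steel V-block, 100 mm along x, 50 along y, 45 high, 1.3 kg, loose, on the plate at the end opposite the fence. Origin: centre of underside
- bush_a: brass bush (short tube), 28 mm outside diameter, 30 high, loose, upright near the plate's corner at +x, +y. Origin: centre of underside
- bush_b: brass bush like the other, near the plate's corner at -x, -y. Origin: centre of underside

How it is judged (in metres and radians):
On the way:
1. the gearcase has been turned, clear of the fence (its middle at least 10 mm from it, not touching), until its machined face looks at the fence within 8 degrees of square (angle between the x axis of gearcase and the y axis of fence, either way round below 0.14 rad and x of fence in the frame of gearcase above 0.05 m and (y of face in the frame of fence above 0.035 m or y of face in the frame of fence below -0.035 m) and contact force between gearcase and fence below 0.05 N), for 0.2 s.
At the end, for the whole second after the job is handed in: The gearcase stands at rest flat on the plate, its machined face flush against the fence: parallel to it within 1.7 degrees (0.03 rad), the middle of the face within 2.5 mm of the fence's face and within 45 mm of the fence's middle along its length (angle between the x axis of gearcase and the y axis of fence, either way round below 0.03 rad and x of fence in the frame of gearcase above 0.05 m and (y of face in the frame of fence between 0.022 and 0.0275 m or y of face in the frame of fence between -0.0275 and -0.022 m) and x of face in the frame of fence between -0.045 and 0.045 m and linear speed of gearcase below 0.005 m/s and angle between gearcase's own z axis and vertical below 0.03 rad and height (world z) of gearcase between 0.047 and 0.053 m); the robot touches nothing.
It fails at once if the gearcase is lifted more than 8 mm off the plate or goes over its edge (height (world z) of gearcase above 0.058 m or height (world z) of gearcase below 0.04 m).
It fails at once if the gearcase is tipped more than 9 degrees (angle between gearcase's own z axis and vertical above 0.16 rad).
It fails at once if the gearcase wanders more than 65 mm from where it stood while still more than 20 degrees off square (angle between the x axis of gearcase and the y axis of fence, either way round above 0.35 rad and distance of gearcase from where it was at the start of the episode above 0.065 m).
It fails at once if the V-block is shifted more than 12 mm (distance of vblock from where it was at the start of the episode above 0.012 m).
It fails at once if a brass bush is shifted more than 15 mm (distance of any of bush_a, bush_b from where it was at the start of the episode above 0.015 m).
It also fails if it takes over 72 s, if anything falls off the work surface, if the arm or the gripper's body presses on something with over 40 N, if the wrist force passes 120 N, or if a joint passes its speed limit or range.

## Robot

A 7-joint arm with a two-finger parallel gripper is mounted at the origin on the work surface. World frame = base frame: x ahead of the robot, y to its left, z up, the work surface at z = 0. Lengths are in mm, angles in rad, forces in N, time in s.
With the tool pointing down it reaches from about 400 to 875 mm from the base axis. Payload 4.4 kg.
Tool frame: the origin (TCP) lies at the very end of the fingers, on their centre line; the grasp point (between the pads) lies r.tcp_to_grasp behind it (r.tcp_to_grasp is the distance from the TCP to the grasp point, in mm); z points along the fingers, y is the direction in which the jaws open and shut (so a half turn about z gives the same grasp; the last joint's range is limited). The gripper opens to 85 mm and grips with 20 to 120 N. Pads are 22 mm wide; open, the fingers measure 114 mm over their backs; the gripper's body (76 mm by 85 mm) begins 54 mm behind the grasp point. The pads swing forward as they close: fully open they stand 13 mm farther back than shut.
Start: joints at [1.164, 0.628, 0.038, 1.517, -0.027, 0.996, -0.02], TCP at [217.285, -612.622, 231.313] pointing down, gripper open.
Joint ranges: [-3.06, 3.06], [-0.37, 2.12], [-1.25, 1.32], [0.18, 2.47], [-1.1, 4.24], [0.23, 1.98], [-2.94, 2.94]. Speed limits (rad/s): [2.57, 2.57, 3.14, 3.14, 3.14, 3.14, 3.14].

## Interface

Orientations are given as a unit quaternion [w, x, y, z].
In Python, from plant import r gives the robot as it stands. The module is installed in compiled form; this text tells all that it offers.
- The arm moves only by the shell command python3 -m creep 'ROWS' [OPENING] [FORCE]. ROWS is a JSON object of lists of equal length, an entry for each row: "offset": the shift along the tool's x, y, z in mm, a list of three; "spin": the turn about the tool's z in degrees. A call has 1 to 5 rows; each row shifts and turns the commanded pose from where the row before left it, along the tool's axes as they then stand; what a row does not reach is not made up. A row lasts 1/12 s, in which the tool goes at most 41.7 mm and 7.16 degrees, less where a joint would pass 70% of its speed; a pose out of reach is approached as far as the arm can. A call is refused whole if a number of a shift passes 41.7 or a number of a turn 7.16, either way. A call with a gripper value outside its range is refused whole. OPENING is the closure, from 0 (fully open) to 1 (shut), set as the call begins (- or left out, the last holds). The fingers move at their own pace and stop on an object; FORCE is the grip in N (left out, the last holds). Time passes only in rows, so rows that do not move let the fingers close. It gives the time, the measured TCP pose, the force and the opening at its end, in the units of the state.
- r.get_state(): the state, without advancing time (a new reading comes with each control period).
- r.grab_frame(name): name is "scene" or "top" or "wrist"; returns a dict with "image" (420x560x3 uint8, red, green, blue), "intrinsics" (3x3 intrinsics, pixels), "world_from_camera" (4x4, takes a point from camera to world coordinates). Camera axes: x right, y up, looking along -z (the intrinsics and any distortion apply to the point x, -y, -z); pixel columns grow to the right and rows downward; lengths in mm; the calibration is good to about 2 mm. A picture is of the moment at which its call begins. There is no depth.
- r.hand_in(): hands the job in, once; it reports no verdict.
The state is a dict: "clock": time; "joint_positions": joint angles; "qd": joint speeds; "joint_efforts": joint torques, N m; "position": TCP position; "eef_rot": TCP orientation; "contact_force": force on the tool from outside, world axes, zero at the start; "wrist_torque": the same for the moment, N m; "grip_width": finger opening in mm.
Only numpy, scipy, OpenCV 4.12 (cv2) and the standard library are available. Lean on these libraries where they do the work, as an engineer would, in place of code of your own. Each camera call takes 0.05 s, during which the arm holds its last target.

## Working session

There is one attempt and no reset: what is moved stays moved. The work goes in short steps, Python scripts to look and compute and a shell command to move; the robot and the scene stay as the last step left them, time stands still between calls to the robot, and variables do not carry over. Pictures are saved under pics/ and viewed, and the job is handed in when it is done.

```bash
mkdir -p pics; ls; python3 - <<'E'
from plant import r
import cv2
print(r.get_state())
for n in("scene","top"):
    f=r.grab_frame(n);cv2.imwrite(f"pics/{n}0.png",f["image"][:,:,::-1]);print(n,f["intrinsics"],f["world_from_camera"], [k for k in f])
print(r.tcp_to_grasp)
E
```

```text
pics
{'clock': 0.0, 'joint_positions': array([ 1.1641765 ,  0.62938469,  0.03844762,  1.51838359, -0.02699393,
        0.99629555, -0.01999227]), 'qd': array([ 8.05118036e-04,  8.06422982e-04,  1.16344879e-05,  3.95345458e-05,
        7.02148610e-04, -9.62021024e-04,  8.33792447e-05]), 'joint_efforts': array([-6.95745930e-04, -5.63395393e+01,  1.22630272e+00, -1.93442899e+01,
        1.11056969e-02,  1.06009954e-02, -1.29961961e-05]), 'position': array([ 217.0777909 , -612.00446615,  230.3592249 ]), 'eef_rot': array([-9.59052000e-04,  9.85514347e-01,  1.69589261e-01, -1.83591910e-04]), 'contact_force': array([ 0.20797502, -0.12085891, -0.07311855]), 'wrist_torque': array([-0.01396303, -0.0086518 , -0.0213422 ]), 'grip_width': 85.49234273426997}
scene [[478.91846469   0.         279.54391536]
 [  0.         478.91846469 200.99655646]
 [  0.           0.           1.        ]] [[-7.92880240e-01 -4.34346982e-01  4.27415048e-01  9.94829809e+02]
 [ 6.09254189e-01 -5.79137123e-01  5.41672895e-01  5.70359184e+02]
 [ 1.22579345e-02  6.89886144e-01  7.23814100e-01  7.95146967e+02]
 [ 0.00000000e+00  0.00000000e+00  0.00000000e+00  1.00000000e+00]] ['image', 'intrinsics', 'world_from_camera']
top [[409.43515393   0.         274.63891895]
 [  0.         409.43515393 205.65345713]
 [  0.           0.           1.        ]] [[-1.74810811e-02  9.86252179e-01 -1.64319967e-01  4.54220606e+02]
 [-9.99050726e-01 -1.06711808e-02  4.22347421e-02  3.58104767e+01]
 [ 3.99006183e-02  1.64902292e-01  9.85502499e-01  7.63390700e+02]
 [ 0.00000000e+00  0.00000000e+00  0.00000000e+00  1.00000000e+00]] ['image', 'intrinsics', 'world_from_camera']
18.700000000000003
```

View pics/scene0.png

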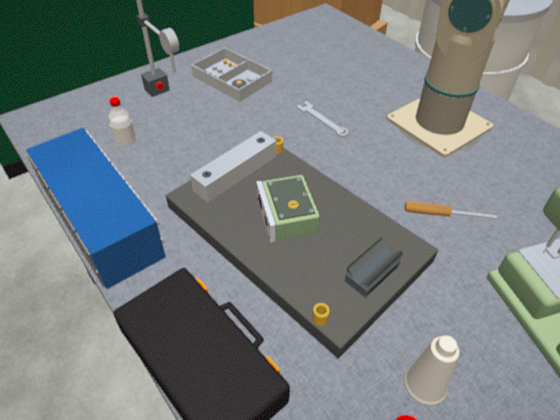

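View pics/top0.png

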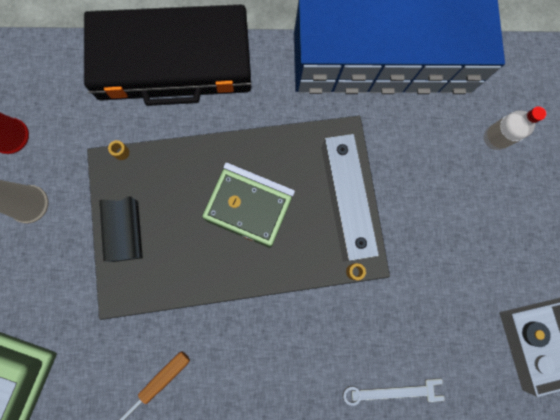

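```bash
cat > h.py <<'E'
from plant import r
import cv2, numpy as np
from scipy.spatial.transform import Rotation as R
def proj(f,px,z):
    K=f["intrinsics"];T=f["world_from_camera"]
    px=np.atleast_2d(np.asarray(px,float))
    d=np.c_[(px[:,0]-K[0,2])/K[0,0],-(px[:,1]-K[1,2])/K[1,1],-np.ones(len(px))]@T[:3,:3].T
    t=(z-T[2,3])/d[:,2]
    return (T[:3,3]+d*t[:,None])[:,:2]
def rectify(f,z,x0=330,x1=770,y0=-330,y1=330,s=1.25):
    "metric view, s px/mm; u=(y1-y)*s, v=(x1-x)*s : picture of plane z"
    K=f["intrinsics"];T=np.linalg.inv(f["world_from_camera"])
    W=np.array([[x1,y1,z],[x1,y0,z],[x0,y0,z],[x0,y1,z]],float)
    c=W@T[:3,:3].T+T[:3,3]
    p=np.c_[K[0,0]*c[:,0]/-c[:,2]+K[0,2],K[1,2]-K[1,1]*c[:,1]/-c[:,2]]
    q=np.array([[(y1-w[1])*s,(x1-w[0])*s] for w in W])
    H=cv2.getPerspectiveTransform(p.astype(np.float32),q.astype(np.float32))
    return cv2.warpPerspective(f["image"],H,(int((y1-y0)*s),int((x1-x0)*s)))[:,:,::-1].copy()
def tcp():
    s=r.get_state();q=s["eef_rot"];m=R.from_quat(q,scalar_first=True).as_matrix()
    return s,m
E
python3 - <<'E'
from h import *
f=r.grab_frame("top")
im=rectify(f,102);cv2.imwrite("pics/rect0.png",im[:600,:800] )
hsv=cv2.cvtColor(im,cv2.COLOR_BGR2HSV)
for (u,v) in [(470,110)]: pass
crop=f["image"][150:260,190:310][:,:,::-1]
cv2.imwrite("pics/crop0.png",cv2.resize(crop,None,fx=6,fy=5,interpolation=cv2.INTER_NEAREST))
s,m=tcp();print(m)
E
```

```text
[[ 9.42508506e-01  3.34181852e-01 -4.53621900e-04]
 [ 3.34182160e-01 -9.42507591e-01  1.31304645e-03]
 [ 1.12542097e-05 -1.38914979e-03 -9.99999035e-01]]
```

View pics/crop0.png

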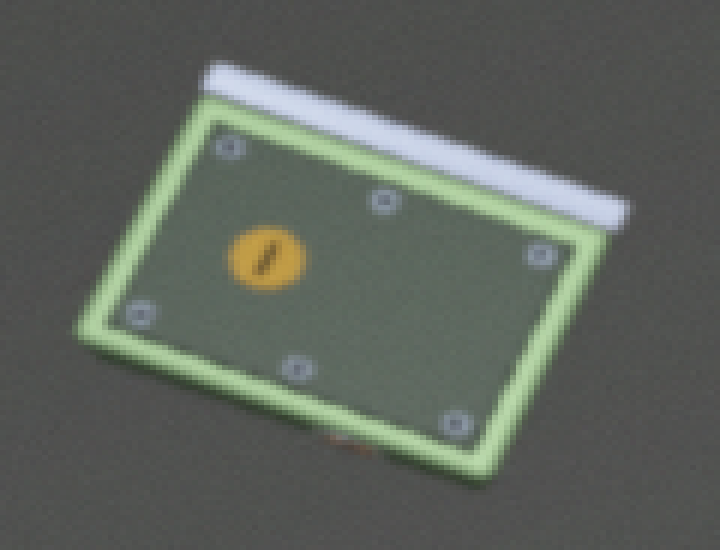

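View pics/rect0.png

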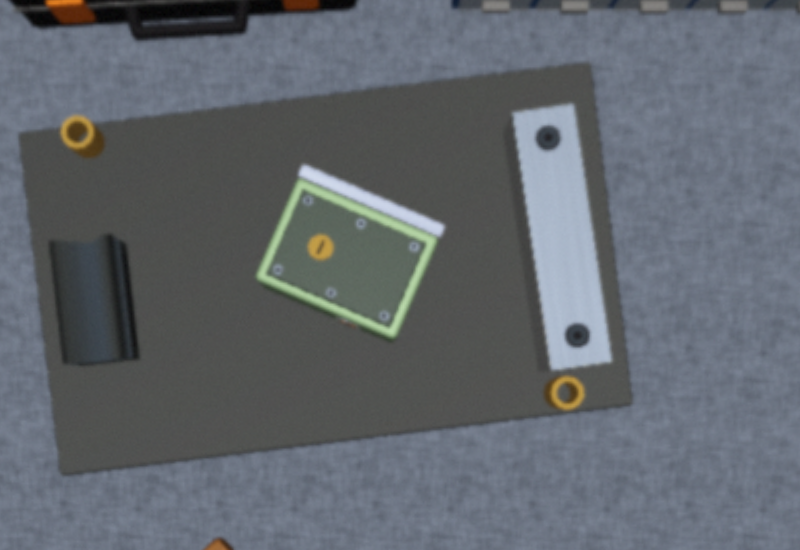

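```bash
cat >> h.py <<'E'
def rect_of(f,mask,z):
    cs=max(cv2.findContours(mask,cv2.RETR_EXTERNAL,cv2.CHAIN_APPROX_NONE)[0],key=cv2.contourArea)
    p=proj(f,cs[:,0,:],z).astype(np.float32)
    return cv2.minAreaRect(p)
def longdir(rc):
    b=cv2.boxPoints(rc);e=b[1]-b[0],b[2]-b[1]
    l=max(e,key=np.linalg.norm);return l/np.linalg.norm(l),sorted(np.linalg.norm(e) for e in e)
def measure(f,verbose=True):
    im=f["image"];hsv=cv2.cvtColor(im,cv2.COLOR_RGB2HSV)
    b=((hsv[:,:,2]>150)&(hsv[:,:,1]<70)).astype(np.uint8)
    roi=np.zeros_like(b);roi[125:305,90:385]=1;b&=roi
    g=((hsv[:,:,0]>30)&(hsv[:,:,0]<65)&(hsv[:,:,1]>60)&(hsv[:,:,2]>115)).astype(np.uint8)*roi
    out={}
    g=cv2.morphologyEx(g,cv2.MORPH_CLOSE,np.ones((3,3)))
    n,l,st,c=cv2.connectedComponentsWithStats(g);i=1+np.argmax(st[1:,4])
    rg=rect_of(f,(l==i).astype(np.uint8),102);out["green"]=rg
    n,l,st,c=cv2.connectedComponentsWithStats(b)
    o=1+np.argsort(-st[1:,4])
    out["fence"]=rect_of(f,(l==o[0]).astype(np.uint8),100)
    for j in o[1:]:
        rs=rect_of(f,(l==j).astype(np.uint8),102)
        if np.linalg.norm(np.array(rs[0])-rg[0])<75 and max(rs[1])>40: out["strip"]=rs;break
    for k,v in out.items():
        d,e=longdir(v);print(k,np.round(v[0],1),"size",np.round(e,1),"longdir deg",round(float(np.degrees(np.arctan2(d[1],d[0])))%180,1))
    return out
E
python3 - <<'E'
from h import *
f=r.grab_frame("top");o=measure(f)
hsv=cv2.cvtColor(f["image"],cv2.COLOR_RGB2HSV)
print(hsv[195,243],hsv[185,265],hsv[200,345],hsv[150,200])
for px in [(118,150),(357,271),(122,228)]:print(proj(f,[px],80))
E
```

```text
green [532.3  88.7] size [ 2.5 77.8] longdir deg 66.6
fence [ 581.  -119.9] size [ 49.3 208.9] longdir deg 8.5
strip [569.5  50.6] size [ 99.3 124.1] longdir deg 66.6
[ 65  28 102] [ 74  24 160] [107  41 203] [45  6 79]
[[667.31306986 272.27397414]]
[[ 456.5326241  -128.60340033]]
[[533.4401302  259.77408368]]
```

```bash
python3 -m creep '{"offset":[[0,0,0],[0,0,0],[0,0,0],[0,0,0],[0,0,0]],"spin":[-6.73,-6.73,-6.73,-6.73,-6.73]}' 1 60
python3 -m creep '{"offset":[[0,0,0],[0,0,0],[39,-1,0],[39,-1,0],[39,-1,0]],"spin":[-6.73,-6.73,0,0,0]}'
python3 -m creep '{"offset":[[39,-1,0],[39,-1,0],[39,-1,0],[39,-1,0],[39,-1,0]],"spin":[0,0,0,0,0]}'
python3 -m creep '{"offset":[[39,-1,0],[39,-1,0],[39,-1,0],[39,-1,0],[39,-1,0]],"spin":[0,0,0,0,0]}'
```

```text
clock: 0.62
position: [217.2, -612.5, 231.0]
eef_rot: [-0.0, 0.893, 0.45, -0.0]
contact_force: [-0.2, -0.4, 0.1]
grip_width: 25.7
clock: 1.03
position: [260.7, -502.8, 230.8]
eef_rot: [-0.0, 0.836, 0.548, 0.0]
contact_force: [0.9, -0.3, 0.2]
grip_width: 0.2
clock: 1.45
position: [333.9, -321.3, 231.4]
eef_rot: [0.0, 0.836, 0.549, 0.0]
contact_force: [0.9, -0.4, 0.6]
grip_width: 0.0
clock: 1.87
position: [406.7, -140.3, 231.5]
eef_rot: [0.0, 0.836, 0.549, 0.0]
contact_force: [0.6, -0.1, -0.4]
grip_width: 0.1
```

```bash
python3 -m creep '{"offset":[[41,-1.5,0],[41,-1.5,0],[41,-1.5,0],[41,-1.5,0],[41,-1.5,0]],"spin":[0,0,0,0,0]}'
python3 -m creep '{"offset":[[41,-1.5,0],[41,-1.5,0],[0,0,0],[0,0,40],[0,0,40]],"spin":[0,0,0,0,0]}'
python3 - <<'E'
from h import *
f=r.grab_frame("wrist");cv2.imwrite("pics/w1.png",f["image"][:,:,::-1])
f=r.grab_frame("top");cv2.imwrite("pics/t1.png",f["image"][:,:,::-1]);s,m=tcp();print(m,s["position"],s["joint_positions"])
E
```

```text
clock: 2.28
position: [481.2, 51.1, 231.4]
eef_rot: [0.0, 0.836, 0.549, 0.0]
contact_force: [-0.1, -0.7, -0.6]
grip_width: 0.1
clock: 2.7
position: [512.8, 127.2, 152.2]
eef_rot: [0.001, 0.835, 0.55, 0.003]
contact_force: [1.2, -1.5, -0.2]
grip_width: 0.1
[[ 0.39597012  0.9181901  -0.01160166]
 [ 0.91822965 -0.39603228 -0.0035691 ]
 [-0.00787174 -0.00923973 -0.99992633]] [506.13357567 123.96870737 146.40977328] [-0.11476523  0.5811266  -0.26564011  1.94383422  0.23682808  0.65880614
 -0.93588713]
```

View pics/t1.png

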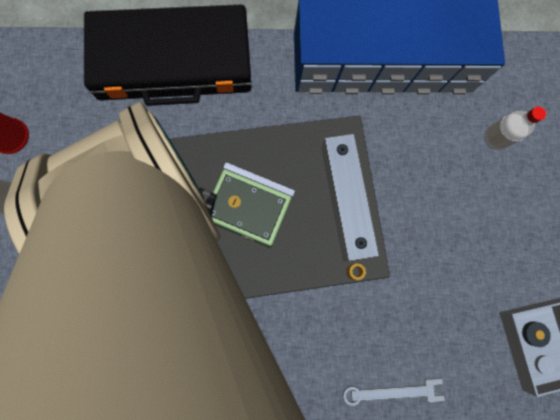

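View pics/w1.png

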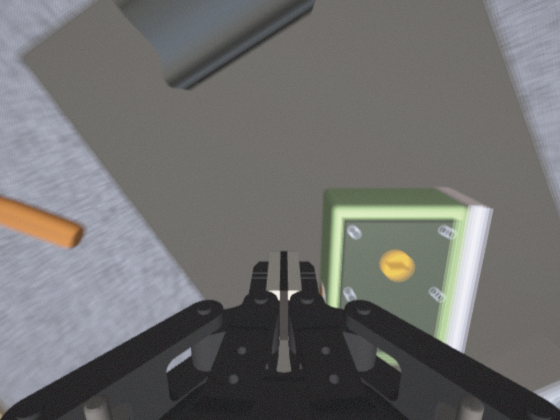

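```bash
python3 -m creep '{"offset":[[0,0,30],[0,0,30],[0,0,25],[0,0,0],[0,0,0]],"spin":[0,0,0,0,0]}'

```

```text
clock: 3.22
position: [510.8, 125.4, 67.2]
eef_rot: [0.0, 0.836, 0.549, -0.0]
contact_force: [-0.7, -0.5, 0.8]
grip_width: 0.0
```

```bash
python3 -m creep '{"offset":[[0,8,0],[0,6,0],[0,4,0],[0,3,0],[2.8,3.6,0]],"spin":[0,0,0,0,2.5]}'
python3 -m creep '{"offset":[[2.8,3.6,0],[2.8,3.6,0],[2.8,3.6,0],[2.8,3.6,0],[2.8,3.6,0]],"spin":[2.5,2.5,2.5,2.5,2.5]}'
python3 - <<'E'
from h import *
f=r.grab_frame("wrist");cv2.imwrite("pics/w2.png",f["image"][:,:,::-1])
f=r.grab_frame("top");cv2.imwrite("pics/t2.png",f["image"][:,:,::-1]);measure(f)
E
```

```text
clock: 3.63
position: [531.3, 119.4, 67.6]
eef_rot: [-0.002, 0.847, 0.531, -0.002]
contact_force: [-8.8, 3.0, 5.9]
grip_width: 0.0
clock: 4.05
position: [554.8, 122.9, 67.5]
eef_rot: [-0.002, 0.9, 0.435, -0.001]
contact_force: [-7.0, 4.0, 5.3]
grip_width: -0.4
green [629.   63.2] size [25.1 49.8] longdir deg 85.2
fence [ 581.  -119.9] size [ 48.8 208.3] longdir deg 8.5
strip [593.1  36.4] size [ 66.8 123.7] longdir deg 50.1
```

View pics/w2.png

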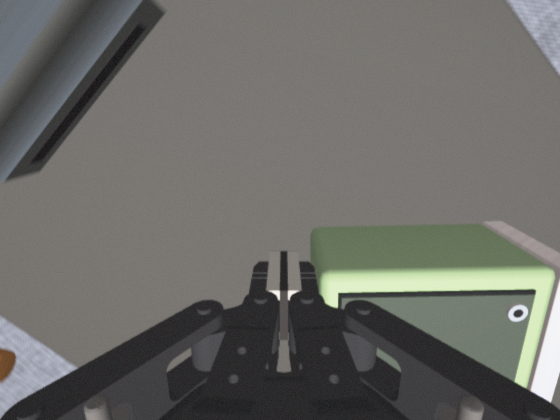

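View pics/t2.png

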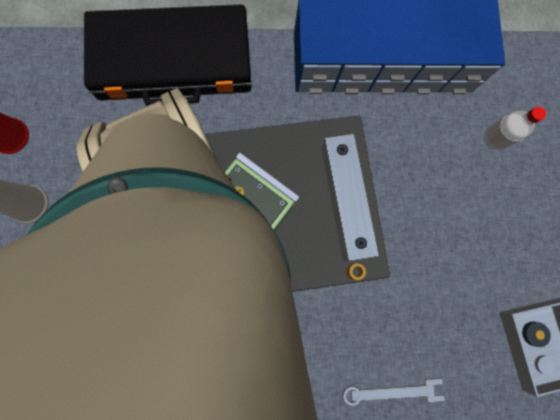

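```bash
python3 -m creep '{"offset":[[2.8,3.6,0],[2.8,3.6,0],[2.8,3.6,0],[2.8,3.6,0],[2.8,3.6,0]],"spin":[2.5,2.5,2.5,2.5,2.5]}'
python3 -m creep '{"offset":[[0,0,0],[0,-8,0],[0,-15,0],[0,0,-41],[0,0,-41]],"spin":[0,0,0,0,0]}'
python3 - <<'E'
from h import *
f=r.grab_frame("top");cv2.imwrite("pics/t3.png",f["image"][:,:,::-1]);measure(f);s,m=tcp();print(m[:,0],s["position"])
E
```

```text
clock: 4.57
position: [578.4, 121.3, 67.5]
eef_rot: [-0.002, 0.942, 0.335, -0.001]
contact_force: [-4.5, 4.8, 3.2]
grip_width: 0.0
clock: 4.98
position: [562.6, 136.9, 147.5]
eef_rot: [-0.0, 0.942, 0.336, -0.003]
contact_force: [0.8, 0.2, 0.6]
grip_width: 0.1
green [533.2  15.3] size [34. 92.] longdir deg 106.3
fence [ 581.  -119.9] size [ 49.1 208.8] longdir deg 8.5
strip [585.6  41.1] size [ 99.1 123.9] longdir deg 39.9
[0.77487653 0.63203331 0.01001312] [568.96398104 138.02896086 157.02926813]
```

View pics/t3.png

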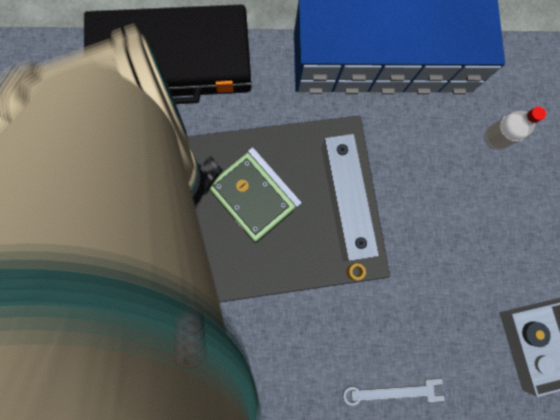

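```bash
python3 -m creep '{"offset":[[-19,33,0],[-19,33,0],[-19,33,0],[-19,33,0],[-19,33,0]],"spin":[0,0,0,0,0]}'
python3 -m creep '{"offset":[[0,0,0],[0,0,0],[0,0,30],[0,0,30],[0,0,0]],"spin":[0,0,0,0,0]}'
```

```text
clock: 5.45
position: [595.9, -53.6, 149.3]
eef_rot: [0.001, 0.942, 0.335, 0.001]
contact_force: [1.2, 0.3, 0.1]
grip_width: -0.3
clock: 5.87
position: [591.7, -49.6, 84.2]
eef_rot: [-0.002, 0.942, 0.336, -0.004]
contact_force: [-0.9, -0.1, -0.1]
grip_width: -0.0
```

```bash
python3 -m creep '{"offset":[[4,0,16],[0,0,0],[0,-6,0],[0,-4,0],[-2.8,-3.6,0]],"spin":[0,0,0,0,2.5]}'
python3 -m creep '{"offset":[[-2.8,-3.6,0],[-2.8,-3.6,0],[-2.8,-3.6,0],[-2.8,-3.6,0],[-2.8,-3.6,0]],"spin":[2.5,2.5,2.5,2.5,2.5]}'
python3 - <<'E'
from h import *
f=r.grab_frame("top");cv2.imwrite("pics/t4.png",f["image"][:,:,::-1]);measure(f);s,m=tcp();print(m[:,0],s["position"])
E
```

```text
clock: 6.28
position: [588.7, -38.3, 74.0]
eef_rot: [0.0, 0.949, 0.315, 0.001]
contact_force: [3.7, -1.8, -1.3]
grip_width: -0.2
clock: 6.7
position: [567.6, -33.0, 74.1]
eef_rot: [0.001, 0.978, 0.208, 0.002]
contact_force: [1.4, -4.1, -1.3]
grip_width: 0.1
green [523.6  22.5] size [ 3.1 83.5] longdir deg 119.9
fence [581.2  46.7] size [100.6 124.2] longdir deg 28.8
[0.91415907 0.40535292 0.00148615] [566.46493157 -32.39424413  73.99626841]
```

View pics/t4.png

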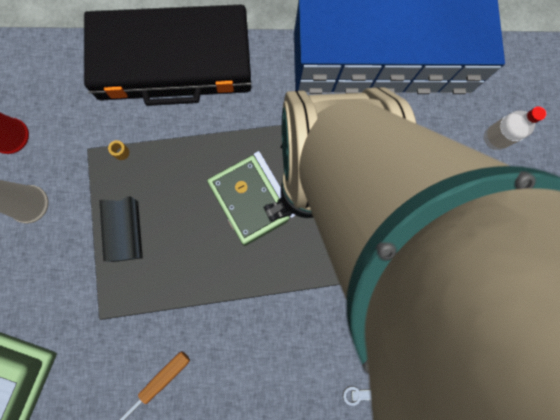

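```bash
python3 -m creep '{"offset":[[-2.8,-3.6,0],[-2.8,-3.6,0],[-2.8,-3.6,0],[-2.8,-3.6,0],[-2.8,-3.6,0]],"spin":[2.5,2.5,2.5,2.5,2.5]}'
python3 -m creep '{"offset":[[-2.8,-3.6,0],[-2.8,-3.6,0],[-2,-3,0],[0,0,0],[0,10,0]],"spin":[2.5,2.5,2,0,0]}'
python3 -m creep '{"offset":[[0,8,0],[0,0,-41],[0,0,-41],[0,0,0]],"spin":[0,0,0,0]}'
python3 - <<'E'
from h import *
f=r.grab_frame("top");cv2.imwrite("pics/t5.png",f["image"][:,:,::-1]);measure(f);s,m=tcp();print(m[:,0],s["position"])
E
```

```text
clock: 7.17
position: [548.7, -21.1, 74.0]
eef_rot: [0.001, 0.995, 0.1, 0.002]
contact_force: [1.3, -5.6, 1.2]
grip_width: 0.0
clock: 7.58
position: [539.4, -18.4, 73.6]
eef_rot: [-0.001, 0.999, 0.042, 0.001]
contact_force: [0.4, 0.7, -0.6]
grip_width: -0.2
clock: 7.92
position: [544.3, -29.6, 160.7]
eef_rot: [0.0, 0.999, 0.04, 0.006]
contact_force: [0.4, -0.3, 0.3]
grip_width: -0.3
green [577.9 109.7] size [11.8 98.7] longdir deg 3.5
fence [576.   59.3] size [ 98.8 124. ] longdir deg 10.3
[0.99671222 0.08056203 0.00863235] [542.89099452 -29.25881711 158.37143794]
```

View pics/t5.png

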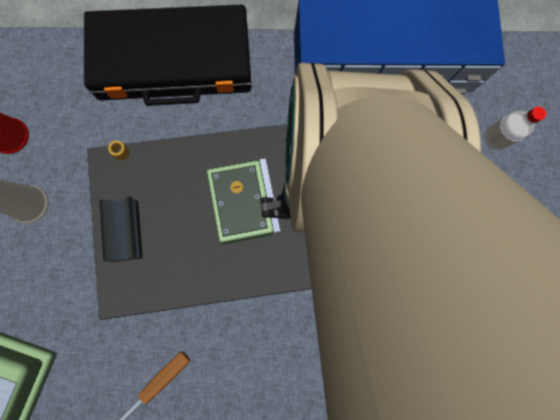

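```bash
python3 -m creep '{"offset":[[7,-33.4,0],[7,-33.4,0],[7,-33.4,0],[7,-33.4,0],[7,-33.4,0]],"spin":[0,0,0,0,0]}' 0.3
python3 -m creep '{"offset":[[0,0,0],[0,0,0],[0,0,0],[0,0,0],[0,0,0]],"spin":[-7.15,-7.15,-7.15,-7.15,-7.15]}'
python3 -m creep '{"offset":[[0,0,0],[0,0,0],[0,0,0],[0,0,0],[0,0,0]],"spin":[-7.15,-7.15,-7.15,-7.15,-7.15]}'
python3 -m creep '{"offset":[[0,0,0],[0,0,0],[0,0,0],[0,0,0],[0,0,0]],"spin":[-7.15,-7.15,-7.15,-0.9,0]}'
python3 - <<'E'
from h import *
f=r.grab_frame("top");cv2.imwrite("pics/t6.png",f["image"][:,:,::-1]);measure(f);s,m=tcp();print(m[:,0],s["position"],s["grip_width"])
E
```

```text
clock: 8.38
position: [560.7, 141.9, 153.9]
eef_rot: [-0.0, 0.999, 0.04, -0.001]
contact_force: [0.7, 0.6, 0.7]
grip_width: 59.1
clock: 8.8
position: [560.6, 140.4, 153.8]
eef_rot: [-0.0, 0.937, 0.348, -0.001]
contact_force: [0.3, 0.1, 0.2]
grip_width: 59.5
clock: 9.22
position: [560.7, 140.2, 153.9]
eef_rot: [-0.0, 0.785, 0.619, -0.0]
contact_force: [0.2, -0.8, 0.0]
grip_width: 59.8
clock: 9.63
position: [560.8, 140.1, 153.9]
eef_rot: [-0.001, 0.654, 0.757, -0.0]
contact_force: [0.1, -0.8, 0.6]
grip_width: 60.0
green [633.6  43.9] size [19.4 38.7] longdir deg 63.4
fence [594.7 257.5] size [ 99.3 225.7] longdir deg 3.2
strip [610.5  20.9] size [ 9.8 68.7] longdir deg 10.3
[-1.44238508e-01  9.89542905e-01  3.01416706e-04] [560.90065903 140.26319294 154.01210521] 59.49782747266795
```

View pics/t6.png

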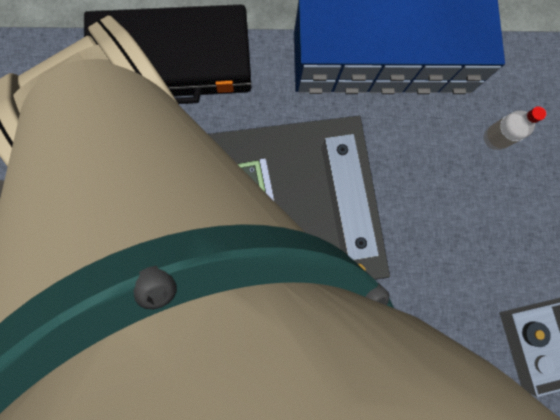

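```bash
python3 -m creep '{"offset":[[0,0,35],[0,0,35],[0,0,20],[0,0,0],[-8,0,0]],"spin":[0,0,0,0,0]}'
python3 -m creep '{"offset":[[-5,0,0],[-4,0,0],[-4,0,0],[-5,0,0],[-5,0,0]],"spin":[0,0,0,0,0]}'
python3 -m creep '{"offset":[[-6,0,0],[-6,0,0],[-6,0,0],[-6,0,0],[-6,0,0]],"spin":[0,0,0,0,0]}'
python3 -m creep '{"offset":[[-6,0,0],[-6,0,0],[-6,0,0],[-6,0,0],[-5,0,0]],"spin":[0,0,0,0,0]}'
python3 - <<'E'
from h import *
f=r.grab_frame("top");cv2.imwrite("pics/t7.png",f["image"][:,:,::-1]);measure(f);s,m=tcp();print(m[:,0],s["position"],s["contact_force"])
f=r.grab_frame("wrist");cv2.imwrite("pics/w7.png",f["image"][:,:,::-1])
E
```

```text
clock: 10.1
position: [561.4, 134.8, 63.8]
eef_rot: [-0.001, 0.652, 0.758, -0.0]
contact_force: [0.5, 1.0, 0.5]
grip_width: 59.7
clock: 10.52
position: [567.2, 113.9, 66.0]
eef_rot: [-0.0, 0.652, 0.758, 0.004]
contact_force: [-1.5, 9.1, 0.3]
grip_width: 59.9
clock: 10.93
position: [571.1, 84.9, 66.0]
eef_rot: [-0.001, 0.652, 0.758, 0.004]
contact_force: [-1.5, 8.7, 0.6]
grip_width: 59.8
clock: 11.35
position: [575.5, 55.9, 66.0]
eef_rot: [-0.001, 0.652, 0.758, 0.004]
contact_force: [-1.3, 8.7, 0.9]
grip_width: 60.2Traceback (most recent call last):
  File "<stdin>", line 2, in <module>
  File "h.py", line 36, in measure
    n,l,st,c=cv2.connectedComponentsWithStats(g);i=1+np.argmax(st[1:,4])
                                                     ~~~~~~~~~^^^^^^^^^^
    return _wrapfunc(a, 'argmax', axis=axis, out=out, **kwds)
    return bound(*args, **kwds)
ValueError: attempt to get argmax of an empty sequence
```

View pics/t7.png

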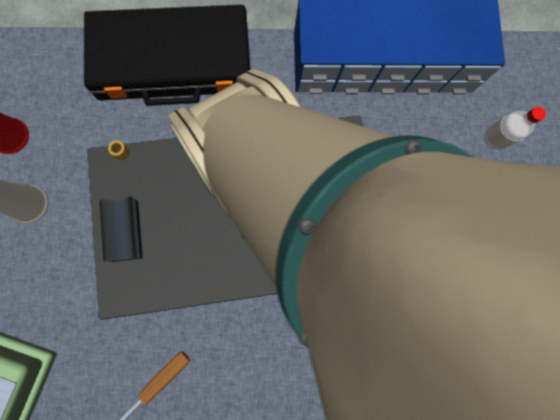

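```bash
python3 -m creep '{"offset":[[-6,0,0],[-6,0,0],[-6,0,0],[-6,0,0],[-6,0,0]],"spin":[0,0,0,0,0]}'
python3 -m creep '{"offset":[[-2,0,0],[-2,0,0],[-2,0,0],[-1,0,0],[0,0,0]],"spin":[0,0,0,0,0]}'
```

```text
clock: 11.82
position: [579.8, 26.7, 66.0]
eef_rot: [-0.001, 0.652, 0.758, 0.004]
contact_force: [-0.6, 8.9, 1.0]
grip_width: 59.9
clock: 12.23
position: [580.9, 19.4, 66.0]
eef_rot: [-0.001, 0.652, 0.758, 0.003]
contact_force: [-1.7, 7.7, 1.6]
grip_width: 59.8
```

```bash
python3 -m creep '{"offset":[[-1,0,0],[-1,0,0],[-1,0,0],[-1,0,0],[0,0,0]],"spin":[0,0,0,0,0]}'
python3 -m creep '{"offset":[[-1,0,0],[-1,0,0],[0,0,0]],"spin":[0,0,0]}'
```

```text
clock: 12.65
position: [581.1, 17.8, 66.0]
eef_rot: [-0.002, 0.652, 0.758, 0.004]
contact_force: [-2.1, 12.7, 1.5]
grip_width: 59.6
clock: 12.9
position: [581.2, 17.8, 66.0]
eef_rot: [-0.002, 0.652, 0.759, 0.005]
contact_force: [-1.6, 16.5, 2.6]
grip_width: 59.6
```

```bash
python3 -m creep '{"offset":[[-2,0,0],[-2,0,0],[-2,0,0],[0,0,0],[0,0,0]],"spin":[0,0,0,0,0]}'
python3 - <<'E'
from h import *
f=r.grab_frame("wrist");cv2.imwrite("pics/w8.png",f["image"][:,:,::-1])
s,m=tcp();print(s["contact_force"],s["wrist_torque"],m[:,0])
E
```

```text
clock: 13.32
position: [581.3, 17.9, 66.1]
eef_rot: [-0.005, 0.651, 0.759, 0.008]
contact_force: [-5.5, 25.4, 2.2]
grip_width: 60.0
[-4.2860855  26.28686989  2.44488915] [ 5.12932096  1.0764424  -0.88868273] [-0.15280869  0.98810276  0.01739096]
```

View pics/w8.png

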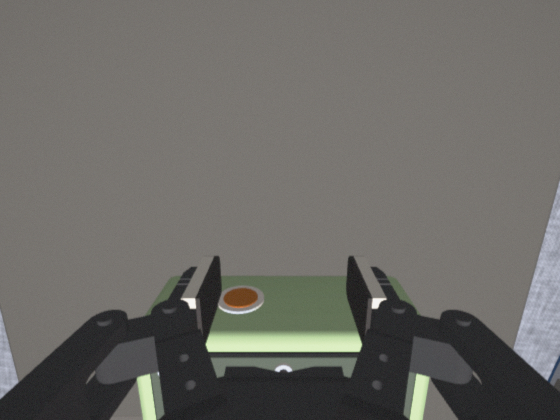

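```bash
python3 -m creep '{"offset":[[4,0,0],[6,0,0],[15,0,0],[10,0,0],[0,0,-40]],"spin":[0,0,0,0,0]}'
python3 -m creep '{"offset":[[0,0,-40],[0,0,-40],[41,0,0],[41,0,0],[41,0,0]],"spin":[0,0,0,0,0]}'
python3 -m creep '{"offset":[[41,0,0],[41,0,0],[41,0,0],[0,0,0],[0,0,0]],"spin":[0,0,0,0,0]}'
python3 - <<'E'
from h import *
f=r.grab_frame("top");cv2.imwrite("pics/t9.png",f["image"][:,:,::-1])
f2=r.grab_frame("scene");cv2.imwrite("pics/s9.png",f2["image"][:,:,::-1])
E
```

```text
clock: 13.78
position: [571.4, 39.7, 99.2]
eef_rot: [-0.005, 0.652, 0.758, -0.004]
contact_force: [0.2, 0.7, -0.1]
grip_width: 59.8
clock: 14.2
position: [559.1, 159.5, 186.3]
eef_rot: [0.001, 0.654, 0.756, 0.001]
contact_force: [1.2, 1.1, 0.2]
grip_width: 59.5
clock: 14.62
position: [538.9, 284.8, 185.1]
eef_rot: [-0.0, 0.651, 0.759, 0.001]
contact_force: [-0.4, -0.6, -0.6]
grip_width: 60.0
```

View pics/t9.png

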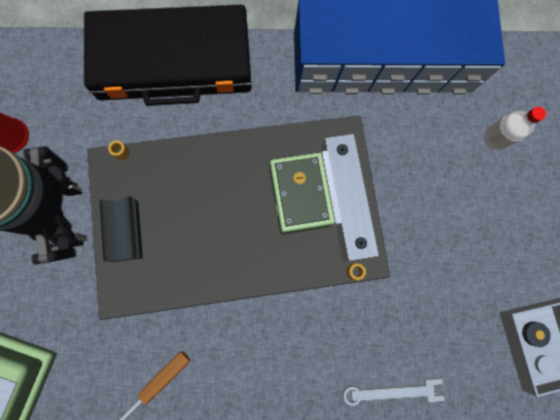

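View pics/s9.png

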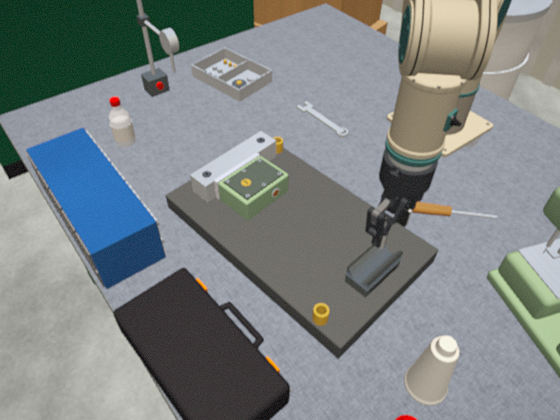

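```bash
python3 - <<'E'
from h import *
f=r.grab_frame("top")
cv2.imwrite("pics/c9.png",cv2.resize(f["image"][130:265,265:385][:,:,::-1],None,fx=5,fy=4.4,interpolation=cv2.INTER_CUBIC))
im=f["image"];hsv=cv2.cvtColor(im,cv2.COLOR_RGB2HSV)
g=((hsv[:,:,0]>30)&(hsv[:,:,0]<85)&(hsv[:,:,1]>25)&(hsv[:,:,2]>85)).astype(np.uint8)
roi=np.zeros_like(g);roi[125:260,250:345]=1;g*=roi
g=cv2.morphologyEx(g,cv2.MORPH_CLOSE,np.ones((3,3)))
rc=rect_of(f,g,102);d,e=longdir(rc);print(rc[0],e,np.degrees(np.arctan2(d[1],d[0]))%180)
b=((hsv[:,:,2]>150)&(hsv[:,:,1]<70)).astype(np.uint8)
roi[:]=0;roi[125:270,310:390]=1
# fence with strip: outline; box of strip alone via upper bright
ps=cv2.findContours(b*roi,cv2.RETR_EXTERNAL,cv2.CHAIN_APPROX_NONE)[0]
for c in ps:
  if cv2.contourArea(c)>50:
    p=proj(f,c[:,0,:],101).astype(np.float32);rr=cv2.minAreaRect(p);d,e=longdir(rr);print("bright",rr[0],e,np.degrees(np.arctan2(d[1],d[0]))%180)
E
```

```text
(588.7535400390625, -37.131221771240234) [np.float32(91.18304), np.float32(125.3138)] 8.45442
bright (576.917236328125, -93.96161651611328) [np.float32(101.22226), np.float32(208.57684)] 8.576219
```

View pics/c9.png

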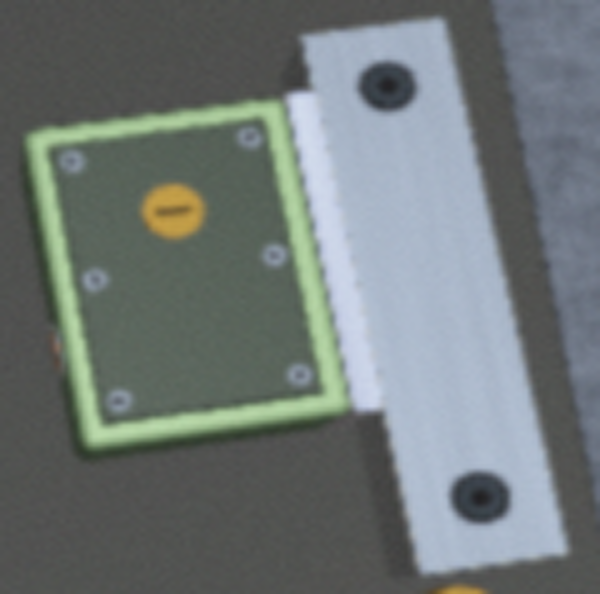

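```bash
python3 - <<'E'
from h import *
s,m=tcp();print(s["contact_force"],s["qd"].round(4),s["clock"]);r.hand_in()
E
```

```text
[-0.86714462 -0.11613856  0.56724094] [ 0.0167 -0.0002  0.0031  0.0018 -0.0018 -0.0025 -0.002 ] 14.7667
the job is handed in; nothing more can be done
```

I turned the gearcase on the spot, pushed it flush against the fence and handed the job in at 14.8 s. No verdict is reported.

- **Turning:** I pushed with the shut fingertips, first at the back-left corner and then at the opposite front corner. That turned it about 57°, to within about 2° of square. Its face was then about 103 mm from the fence.
- **Pushing up:** I pushed it straight in with both partly opened fingertips on its back. It stopped against the fence and did not move as the push rose to about 26 N, well under the limits. I then withdrew the fingers.

**Last checks:**
- In the top picture the gearcase lies at 8.5° and the fence at 8.5–8.6°, so they are parallel.
- No dark gap shows between the machined strip and the fence.
- By the measurement before the push, the middle of the face sits about 20–25 mm along the fence from its middle, inside the 45 mm allowed. I did not measure this again at the end.
- By eye, the V-block and both bushes stand where they were.
- The fingers were clear of everything at hand-in.

**Measuring trouble:** the arm hid the gearcase from the top camera during the final push. My measuring script failed at that point, so I judged that stretch by the tool position and force.

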